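Test the stop button and reset the station

TASK

Test the emergency stop on the yellow stop station: with the fingertips, push the red mushroom button straight down until it latches and stays down by itself when you let go, then push one of its two wings sideways to twist it clockwise (as seen from above, as the arrows show) until it pops back up. Then press the blue reset button right in, let it spring back, and leave everything released. Work by light pushing only: force, grip or lift nothing, keep the station where it stands, and leave the other things on the bench undisturbed.

Things in the scene. Friction and masses are not known exactly. Their poses are not given: they have to be found in the camera images.
- station: the stop station: a grey box with yellow lid, 110 (x) x 190 (y) x 60 mm high, about 2 kg, standing loose on rubber feet on the bench. Origin: centre of its underside; its top face is at local z = 60 mm. Local z is up. The red mushroom stop stands on the lid at local (x, y) = (0, +40) mm, the blue reset button at (0, -60) mm. It stands within about 30 degrees of square to the robot.
- stop_top (a point): centre of the top of the red mushroom head, on its turning axis, moving with it; 112 mm above the bench when the button is out, 100 mm when fully in, about 102.5 mm when latched. The head is 53 mm across, its underside 24 mm below this point; a black 48 mm bezel 6 mm high is under it on the lid.
- wing_near (a point): outer end of the wing on the robot's side, half-way up the wing, 14 mm below stop_top; moves with the head. Each wing is a straight upright rib, 8 mm thick and 16 mm high, that starts at the side of the head and ends 56 mm from the turning axis. The wings lie opposite each other along the station's local x axis when not twisted. There is free air under and beside the wings down to the lid: 30 mm when out, about 20 mm when latched.
- wing_far (a point): the same point of the other wing, on the far side from the robot.
- stop_push (a joint): how far the red button is pushed in: 0 = out, 0.012 m = fully in. A spring pushes it out: about 3 N at first, 6 to 9 N to push it fully in. It latches only once it has been pushed past about 0.010 m, and then rests at about 0.009 m when let go.
- stop_twist (a joint): twist of the red head, 0 = rest, 0.9 rad = stop, growing clockwise seen from above. A light spring turns it back to 0 (up to about 0.12 N m). Latched in, it releases at about 0.45 rad (25 degrees) and the head springs up, and turns back when the wing is let go. Twisting less lets it stay latched.
- reset_top (a point): centre of the top of the blue reset button (30 mm across, in a black round housing 46 mm across and 12 mm high), about 82 mm above the bench; moves with the button.
- reset (a joint): how far the blue button is pushed in: 0 = out, 0.006 m = fully in, which takes 5 N; it springs back.
- marker_blue: blue and white marker pen lying down, 138 mm long, 13 mm thick, loose; a bystander; origin at the centre of its underside
- timer: bench timer standing on its edge, 22 x 66 x 58 mm, loose; a bystander; origin at the centre of its underside
- beaker_50: small glass beaker, 48 mm across, 60 mm tall, loose; a bystander; origin at the centre of its underside
- tip_box_b: green pipette tip box, 89 x 122 x 67 mm, loose; a bystander; origin at the centre of its underside
- forceps: thin steel forceps lying flat, 126 mm long, 8 mm high, loose; a bystander; origin at the centre of its underside
- plate_b: white well plate, 85 x 128 x 14 mm, loose; a bystander; origin at the centre of its underside

How it is judged:
By the outcome, as a careful person would: the job done as asked, in the order asked, and still so for the second after the job is handed in, with the robot touching nothing.
It also fails if it takes over 38 s, if anything falls off the work surface, if the arm or the gripper's body presses on something with over 40 N, if the wrist force passes 120 N, or if a joint passes its speed limit or range.

ROBOT

A 6-joint arm with a two-finger parallel gripper is mounted at the origin on a cart in front of the work surface, level with it; the furniture and walls round the work are solid. World frame = base frame: x ahead of the robot, y to its left, z up, the work surface at z = 0. Lengths are in m, angles in rad, forces in N, time in s.
With the tool pointing down it reaches from about 0.375 to 0.9 m from the base axis. Payload 3.1 kg.
Tool frame: the origin (TCP) lies on the centre line of the jaws, within the pads' length; the fingertips stand 25 mm ahead of it and the grasp point (between the pads) lies 6 mm ahead of it (robot.nose_length is the y of the fingertips in the tool frame, in m); y points along the fingers, z is the direction in which the jaws open and shut, and the axes are right-handed (so a half turn about y gives the same grasp; the last joint's range is limited). The gripper opens to 87 mm and grips with 3 to 60 N. Pads are 19 mm wide; open, the fingers measure 117 mm over their backs; the gripper's body (75 mm by 190 mm) begins 51 mm behind the grasp point.
Start: joints at [-1.458, 0.527, 1.433, -0, 1.181, -0.178], TCP at [0.179, -0.599, 0.248] pointing down, gripper open.
Joint ranges: [-3.08, 3.08], [-0.75, 2.2], [0.22, 2.44], [-1.43, 4.57], [0, 2.65], [-2.85, 2.85]. Speed limits (rad/s): [2.79, 2.79, 3.14, 3.14, 3.14, 3.14].

INTERFACE

Orientations are given as a unit quaternion [x, y, z, w].
In Python, from rig import robot, eyes, ticket gives the robot as it stands.
- The arm moves only by the tool play_rows, never from a script. Its argument "series" is a list of rows, each a list of 7 numbers: the opening, from 0 (shut) to 1 (fully open), then the shift along the tool's x, y, z scaled (see below), then the turn, a rotation vector about the tool's x, y, z scaled (see below). In form: [[claw, dx, dy, dz, ax, ay, az], ...]. A call has 1 to 12 rows; each row shifts and turns the commanded pose from where the row before left it, along the tool's axes as they then stand; what a row does not reach is not made up. The controller multiplies each number of a shift by 100 mm and each number of a turn by 180 degrees. A row lasts 1/12 s, in which the tool goes at most 41.7 mm and 7.16 degrees, less where a joint would pass 70% of its speed; a pose out of reach is approached as far as the arm can. A call with a number of a shift or a turn outside -1 to 1 is refused whole. A call with a gripper value outside its range is refused whole. The fingers move at their own pace and stop on an object; "grip_force" is the grip in N (left out, the last holds). Time passes only in rows, so rows that do not move let the fingers close. It gives the time, the measured TCP pose, the force and the opening at its end, in the units of the state.
- robot.get_obs(): the state, without advancing time (a new reading comes with each control period).
- eyes.camera(name): name is "scene" or "top" or "wrist"; returns the picture (480x640x3 uint8, red, green, blue); there is no depth.
- eyes.camera_params(name): a dict with "K" (3x3 intrinsics, pixels), "rvec" (rotation vector, rad) and "tvec" (3), from world to camera coordinates, as OpenCV has them. Camera axes: x right, y down, z forward; pixel columns grow to the right and rows downward; lengths in m; the calibration is good to about 2 mm. A picture is of the moment at which its call begins: read the wrist's pose just before it. camera_params takes no time and is no camera call; for the wrist camera it gives the pose at the moment of the call.
- ticket.hand_in(): hands the job in, once; it reports no verdict.
The state is a dict: "time": time; "q": joint angles; "joint_velocities": joint speeds; "joint_torque": joint torques, N m; "position": TCP position; "tool_rot": TCP orientation; "ft_force": force on the tool from outside, world axes, zero at the start; "moment": the same for the moment, N m; "grip_width": finger opening in m.
Only numpy, scipy, OpenCV 4.12 (cv2) and the standard library are available. Lean on these libraries where they do the work, as an engineer would, in place of code of your own. Each camera call takes 0.05 s, during which the arm holds its last target.

## Working session

There is one attempt and no reset: what is moved stays moved. The work goes in short steps, Python scripts to look and compute and a tool call to move; the robot and the scene stay as the last step left them, time stands still between calls to the robot, and variables do not carry over. Pictures are saved under pics/ and viewed, and the job is handed in when it is done.

Besides the shell and the picture viewer there is one more tool, called after ">>>" by a JSON object that holds its "fn" and its "kwargs". play_rows: Moves the arm, as the interface text tells. Its arguments: {"type":"object","properties":{"series":{"type":"array","items":{"type":"array","items":{"type":"number"}}},"grip_force":{"type":"number"}},"required":["series"]}

```bash
ls; mkdir -p pics
python3 - <<'E'
from rig import robot, eyes, ticket
import cv2,numpy as np
o=robot.get_obs();print({k:np.round(v,3).tolist() for k,v in o.items()}, robot.nose_length)
for n in ("scene","top"):
    cv2.imwrite(f"pics/{n}0.png",eyes.camera(n)[:,:,::-1]); p=eyes.camera_params(n);print(n,p)
E
```

```text
pics
{'time': 0.0, 'q': [-1.459, 0.528, 1.434, -0.0, 1.181, -0.178], 'joint_velocities': [-0.002, -0.001, -0.001, 0.001, -0.0, -0.001], 'joint_torque': [-0.001, -44.004, -17.659, 0.063, 0.058, -0.0], 'position': [0.179, -0.598, 0.247], 'tool_rot': [-0.102, 0.7, -0.699, 0.102], 'ft_force': [-0.107, 1.083, 0.358], 'moment': [-0.048, -0.033, 0.044], 'grip_width': 0.087} 0.025
scene {'K': array([[442.84685745,   0.        , 328.07480217],
       [  0.        , 442.84685745, 240.88273947],
       [  0.        ,   0.        ,   1.        ]]), 'rvec': array([ 0.80588741, -2.5356738 ,  1.16781884]), 'tvec': array([0.40828153, 0.3230991 , 0.81544532])}
top {'K': array([[483.37012921,   0.        , 321.76054494],
       [  0.        , 483.37012921, 243.42916516],
       [  0.        ,   0.        ,   1.        ]]), 'rvec': array([ 2.10598486, -2.16965707,  0.17264907]), 'tvec': array([-0.04883859,  0.53634677,  1.45907858])}
```

View pics/scene0.png

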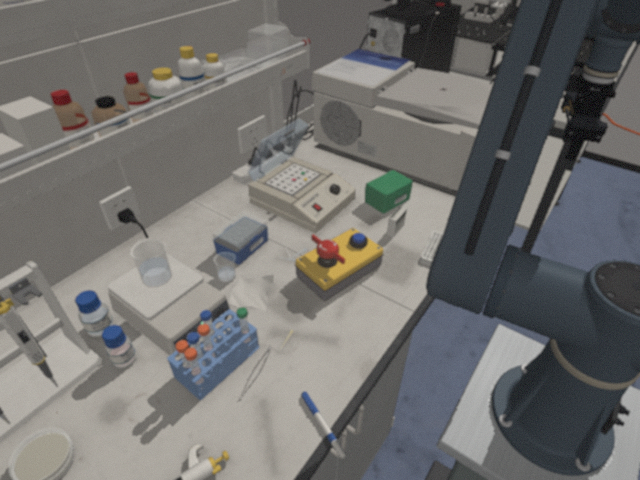

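View pics/top0.png

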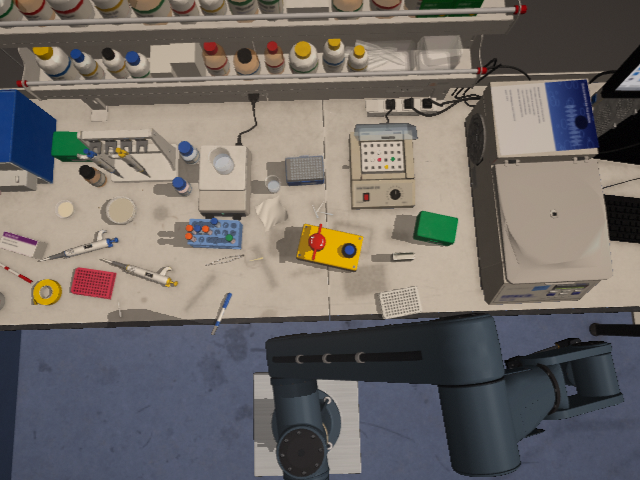

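Top view: the station is at about (331,246), with the red mushroom at (317,242) and the blue button at (348,251). The wings run roughly up and down in the image. The timer is at (402,257), close to the station's reset end.

```bash
cat > h.py <<'E'
from rig import robot, eyes, ticket
import cv2,numpy as np
from scipy.spatial.transform import Rotation as Rn
def ray(p,uv):
    R=cv2.Rodrigues(np.array(p["rvec"]))[0];t=np.array(p["tvec"])
    x=cv2.undistortPoints(np.array([[uv]],float),p["K"],None)[0,0]
    return -R.T@t, R.T@np.array([x[0],x[1],1])
def plane(p,uv,z):
    c,d=ray(p,uv); return c+d*(z-c[2])/d[2]
def proj(p,X): return cv2.projectPoints(np.array(X,float).reshape(-1,3),np.array(p["rvec"]),np.array(p["tvec"]),p["K"],None)[0][:,0]
def tri(rs):
    A=np.zeros((3,3));b=np.zeros(3)
    for c,d in rs:
        d=d/np.linalg.norm(d);M=np.eye(3)-np.outer(d,d);A+=M;b+=M@c
    return np.linalg.solve(A,b)
def masks(rgb):
    h=cv2.cvtColor(rgb,cv2.COLOR_RGB2HSV);H,S,V=[h[...,i].astype(int) for i in range(3)]
    return dict(red=((H<8)|(H>172))&(S>150)&(V>70),yel=(H>15)&(H<32)&(S>150)&(V>90),blue=(H>100)&(H<130)&(S>120)&(V>40))
def comp(m,roi):
    x0,y0,x1,y1=roi;k=np.zeros(m.shape,np.uint8);k[y0:y1,x0:x1]=m[y0:y1,x0:x1]
    n,l,s,c=cv2.connectedComponentsWithStats(k)
    i=1+np.argmax(s[1:,4]);return (l==i).astype(np.uint8),c[i],s[i]
def st():
    o=robot.get_obs();print("t",round(o["time"],2),"pos",np.round(o["position"],4),"q",np.round(o["q"],2),"F",np.round(o["ft_force"],1),"w",round(o["grip_width"],3));print(np.round(Rn.from_quat(o["tool_rot"]).as_matrix(),3).tolist());return o
E
python3 - <<'E'
from h import *
for n,roi in (("top",(290,215,375,280)),("scene",(285,225,395,300))):
    p=eyes.camera_params(n);im=cv2.imread(f"pics/{n}0.png")[:,:,::-1].copy();M=masks(im)
    for k,z in (("red",.1),("yel",.06),("blue",.082)):
        m,c,s=comp(M[k],roi);r=cv2.minAreaRect(cv2.findNonZero(m))
        print(n,k,c.round(1),s,np.round(r[0],1),np.round(r[1],1),round(r[2],1),"->",plane(p,c,z).round(4),[plane(p,q,z)[:2].round(3).tolist() for q in cv2.boxPoints(r)])
    x0,y0,x1,y1=roi
    cv2.imwrite(f"pics/{n}z.png",cv2.resize(im[y0:y1,x0:x1,::-1],None,fx=7,fy=7,interpolation=2))
E
```

```text
top red [316.8 241.6] [309 224  17  36 234] [316.7 241.5] [32.6 16.1] 77.5 -> [ 0.5315 -0.0499  0.1   ] [[0.576, -0.017], [0.585, -0.064], [0.488, -0.082], [0.479, -0.035]]
top yel [329.9 247.3] [ 296  224   67   47 1691] [329.4 246.7] [61.5 35.4] 12.4 -> [ 0.5193 -0.0893  0.06  ] [[0.491, 0.017], [0.598, -0.009], [0.551, -0.193], [0.445, -0.165]]
top blue [349.  249.5] [345 245   9  10  74] [349.  249.5] [9. 8.] 90.0 -> [ 0.5073 -0.1463  0.082 ] [[0.521, -0.135], [0.521, -0.159], [0.493, -0.158], [0.494, -0.134]]
scene red [330.6 248.5] [319 241  25  20 154] [331.4 249.2] [28.3 13.3] 19.4 -> [ 0.5286 -0.0518  0.1   ] [[0.551, -0.026], [0.568, -0.067], [0.5, -0.076], [0.485, -0.035]]
scene yel [338.6 242.8] [338 241   3   5  10] [339. 243.] [2. 4.] 0.0 -> [ 0.5493 -0.1178  0.06  ] [[0.546, -0.11], [0.554, -0.123], [0.55, -0.125], [0.542, -0.113]]
scene blue [358.5 237.1] [353 234  11   7  58] [358. 237.] [ 6. 10.] 90.0 -> [ 0.5086 -0.1418  0.082 ] [[0.526, -0.144], [0.506, -0.158], [0.494, -0.139], [0.514, -0.125]]
```

View pics/topz.png

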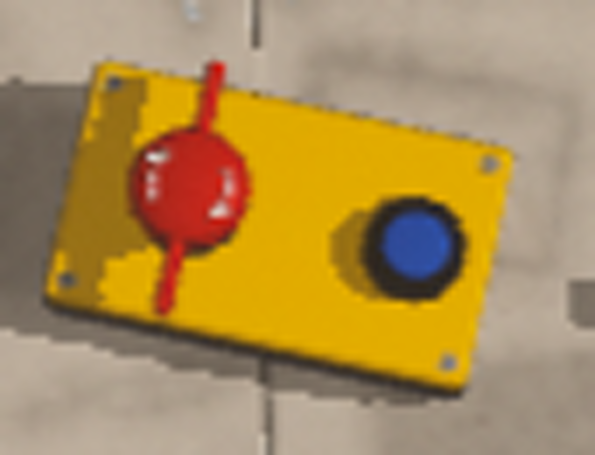

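Run:
```python
from h import *
o=st();R=Rn.from_quat(o["tool_rot"]).as_matrix()
P={}
pt,ps=eyes.camera_params("top"),eyes.camera_params("scene")
# blue btn: two views ; red cap approx
print("blue",tri([ray(pt,(348.8,249.5)),ray(ps,(358.5,237.1))]).round(4))
# wing ends top view zoom px /7 + roi
far=np.array((216,64))/7+(290,215);near=np.array((163,312))/7+(290,215)
f,n=plane(pt,far,.098),plane(pt,near,.098);print("far,near",f.round(4),n.round(4),"mid",((f+n)/2).round(4),"yaw",np.degrees(np.arctan2(*(f-n)[1::-1])),np.linalg.norm(f-n))
cor=[(102,62),(512,150),(462,392),(46,300)]
C=np.array([plane(pt,np.array(c)/7+(290,215),.06)[:2] for c in cor]);print(C.round(3).tolist(),C.mean(0).round(4))
d=(C[0]+C[3]-C[1]-C[2])/2;print(np.linalg.norm(d),"yaw",np.degrees(np.arctan2(-d[0],d[1])))
yaw=np.arctan2(-d[0],d[1]);c=C.mean(0);ly=np.array([-np.sin(yaw),np.cos(yaw)])
print("stop",c+.04*ly,"reset",c-.06*ly)
tx=R[:,0];print("tool x heading",np.degrees(np.arctan2(tx[1],tx[0])))
```

```text
t 0.1 pos [ 0.1791 -0.5981  0.2467] q [-1.46  0.53  1.43 -0.    1.18 -0.18] F [-0.  -0.   0.4] w 0.087
[[-0.958, -0.0, 0.287], [-0.287, 0.002, -0.958], [-0.0, -1.0, -0.002]]
blue [ 0.509  -0.1454  0.079 ]
far,near [ 0.5847 -0.0636  0.098 ] [ 0.4779 -0.038   0.098 ] mid [ 0.5313 -0.0508  0.098 ] yaw -13.520616057820375 0.1098481078470866
[[0.595, -0.013], [0.55, -0.193], [0.444, -0.166], [0.49, 0.014]] [ 0.5195 -0.0897]
0.18526938123800338 yaw -14.151974347010219
stop [ 0.52930666 -0.05095666] reset [ 0.50485719 -0.14792172]
tool x heading -163.341106841242
```

>>> {"fn": "play_rows", "kwargs": {"series": [[0,-0.206,0,-0.176,0,0,0],[0,-0.206,0,-0.176,0,0,0],[0,-0.206,0,-0.176,0,0,0],[0,-0.206,0,-0.176,0,0,0],[0,-0.206,0,-0.176,0,0,0],[0,-0.206,0,-0.176,0,0,0],[0,-0.206,0,-0.176,0,0,0],[0,-0.206,0,-0.176,0,0,0],[0,-0.206,0,-0.176,0,0,0],[0,-0.206,0,-0.176,0,0,0],[0,-0.206,0,-0.176,0,0,0],[0,-0.206,0,-0.176,0,0,0]], "grip_force": 10}}

```text
time: 1.1
position: [0.3558, -0.3241, 0.2473]
tool_rot: [-0.102, 0.7, -0.699, 0.102]
ft_force: [0.1, 0.0, -0.0]
grip_width: 0.0151
```

>>> {"fn": "play_rows", "kwargs": {"series": [[0,-0.206,0,-0.176,0,0,0],[0,-0.206,0,-0.176,0,0,0],[0,-0.206,0,-0.176,0,0,0],[0,-0.206,0,-0.176,0,0,0],[0,-0.206,0,-0.176,0,0,0],[0,-0.206,0,-0.176,0,0,0],[0,-0.206,0,-0.176,0,0,0],[0,-0.206,0,-0.176,0,0,0],[0,-0.206,0,-0.176,0,0,0],[0,-0.206,0,-0.176,0,0,0],[0,-0.206,0,-0.176,0,0,0],[0,-0.206,0,-0.176,0,0,0]]}}

```text
time: 2.1
position: [0.532, -0.0509, 0.2472]
tool_rot: [-0.103, 0.7, -0.7, 0.102]
ft_force: [-0.6, -0.0, -0.7]
grip_width: 0.0005
```

>>> {"fn": "play_rows", "kwargs": {"series": [[0,0,0,0,0,0.034,0],[0,0,0,0,0,0.034,0],[0,0,0,0,0,0.034,0],[0,0,0,0,0,0.034,0],[0,0,0,0,0,0.033,0],[0,0,0,0,0,0,0]]}}

```text
time: 2.6
position: [0.5315, -0.0521, 0.2472]
tool_rot: [0.085, 0.702, -0.702, -0.086]
ft_force: [-0.1, -0.2, 0.1]
grip_width: 0.0005
```

Run:
```python
from h import *
o=st();p=eyes.camera_params("wrist")
im=eyes.camera("wrist");cv2.imwrite("pics/w1.png",im[:,:,::-1])
np.savez("w1.npz",**p)
print(proj(p,[[.5305,-.0508,.112],[.5065,-.147,.082],list(o["position"]-np.array([0,0,.025]))]).round(0))
```

```text
t 2.6 pos [ 0.5315 -0.0521  0.2472] q [-0.31  0.41  1.66 -0.    1.08  1.51] F [-0.1 -0.2  0.1] w 0.001
[[-0.971, -0.001, -0.239], [0.239, 0.0, -0.971], [0.001, -1.0, -0.0]]
[[323. 245.]
 [459. 235.]
 [325. 309.]]
```

View pics/w1.png

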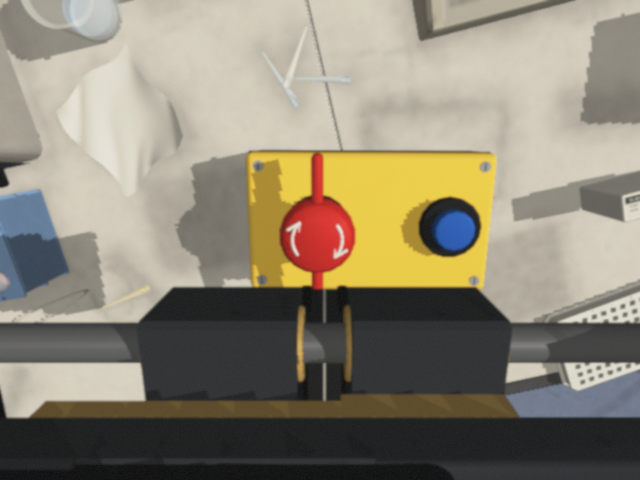

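The wrist view is well aligned with the station. The red cap is at about (318,234), the far wing end at (318,154) and the blue button at (454,231). I'll refine the positions from this.

Run:
```python
from h import *
p=dict(np.load("w1.npz"));im=cv2.imread("pics/w1.png")[:,:,::-1].copy();M=masks(im)
print(p["K"][0,0], ray(p,(320,240)))
m,c,s=comp(M["blue"],(420,190,490,260));r=cv2.minEnclosingCircle(cv2.findNonZero(m));print("blue",c,r,plane(p,c,.082).round(4))
m,c,s=comp(M["red"],(270,140,370,290));
k=cv2.morphologyEx(m,cv2.MORPH_OPEN,cv2.getStructuringElement(cv2.MORPH_ELLIPSE,(35,35)));q=cv2.minEnclosingCircle(cv2.findNonZero(k))
print("cap",q,[plane(p,q[0],z).round(4).tolist() for z in (.092,.1,.112)])
print("wing far end", plane(p,(318,153),.106).round(4))
print("lid screws",[plane(p,u,.06)[:2].round(4).tolist() for u in ((258,167),(485,167),(473,281),(262,281))])
S=np.array([plane(p,u,.06)[:2] for u in ((258,167),(485,167),(473,281),(262,281))]);c=S.mean(0);d=(S[0]+S[3]-S[1]-S[2])/2
yaw=np.arctan2(-d[0],d[1]);ly=np.array([-np.sin(yaw),np.cos(yaw)]);print(c,np.linalg.norm(d),np.degrees(yaw),"stop",c+.04*ly,"reset",c-.06*ly)
```

```text
426.51120205611943 (array([ 0.59855753, -0.06803277,  0.38448916]), array([-0.22938712,  0.06592817, -0.97130953]))
blue [453.31369863 229.59041096] ((453.0, 229.0), 22.36077880859375) [ 0.5115 -0.1433  0.082 ]
cap ((316.5, 229.5), 33.53366470336914) [[0.5374, -0.0476, 0.092], [0.5391, -0.0482, 0.1], [0.5416, -0.049, 0.112]]
wing far end [ 0.5885 -0.0617  0.106 ]
lid screws [[0.5877, -0.0145], [0.547, -0.1797], [0.4596, -0.1572], [0.5002, 0.0074]]
[ 0.52360109 -0.08599421] 0.16986280376765087 -13.85749289961335 stop [ 0.5331814  -0.04715844] reset [ 0.50923062 -0.14424788]
```

>>> {"fn": "play_rows", "kwargs": {"series": [[0,0,0.17,-0.03,0,0,0],[0,0,0.17,0,0,0,0],[0,0,0.17,0,0,0,0],[0,0,0.17,0,0,0,0],[0,0,0.17,0,0,0,0],[0,0,0.17,0,0,0,0],[0,0,0.04,0,0,0,0],[0,0,0.04,0,0,0,0],[0,0,0.04,0,0,0,0],[0,0,0,0,0,0,0]]}}

```text
time: 3.48
position: [0.5321, -0.0493, 0.134]
tool_rot: [0.084, 0.702, -0.702, -0.085]
ft_force: [-0.8, 1.0, 3.3]
grip_width: 0.0007
```

>>> {"fn": "play_rows", "kwargs": {"series": [[0,0,0.025,0,0,0,0],[0,0,0.025,0,0,0,0],[0,0,0.02,0,0,0,0],[0,0,0.01,0,0,0,0],[0,0,0,0,0,0,0]]}}

```text
time: 3.9
position: [0.5327, -0.0496, 0.1266]
tool_rot: [-0.085, -0.702, 0.702, 0.084]
ft_force: [-2.1, 0.5, 5.3]
grip_width: 0.0001
```

>>> {"fn": "play_rows", "kwargs": {"series": [[0,0,0.01,0,0,0,0],[0,0,0.006,0,0,0,0],[0,0,0,0,0,0,0]]}}

```text
time: 4.15
position: [0.5327, -0.0496, 0.125]
tool_rot: [-0.085, -0.702, 0.702, 0.084]
ft_force: [-2.5, -0.8, 5.2]
grip_width: 0.0003
```

>>> {"fn": "play_rows", "kwargs": {"series": [[0,0,-0.1,0,0,0,0],[0,0,-0.3,0,0,0,0],[0,0.15,0,0.09,0,0,0],[0,0.15,0,0.09,0,0,0],[0,0.15,0,0.09,0,0,0],[0,0,0,0,0,0,0]]}}

```text
time: 4.65
position: [0.4796, -0.0648, 0.1646]
tool_rot: [0.084, 0.702, -0.702, -0.086]
ft_force: [-0.6, 0.3, -0.7]
grip_width: 0.0005
```

Run:
```python
from h import *
o=st();p=eyes.camera_params("wrist")
im=eyes.camera("wrist");cv2.imwrite("pics/w2.png",im[:,:,::-1]);np.savez("w2.npz",**p)
im2=eyes.camera("scene");cv2.imwrite("pics/s2.png",cv2.resize(im2[205:310,275:405,::-1],None,fx=5,fy=5))
```

```text
t 4.65 pos [ 0.4796 -0.0648  0.1646] q [-0.37  0.47  1.86 -0.    0.81  1.45] F [-0.6  0.3 -0.7] w 0.001
[[-0.971, -0.002, -0.238], [0.238, 0.001, -0.971], [0.002, -1.0, -0.0]]
```

View pics/w2.png

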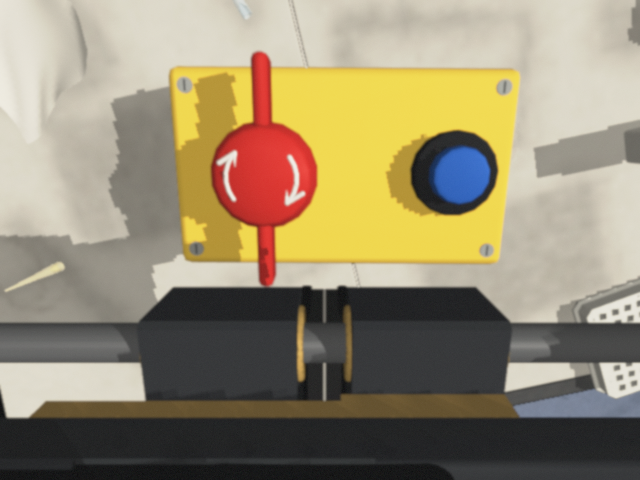

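View pics/s2.png

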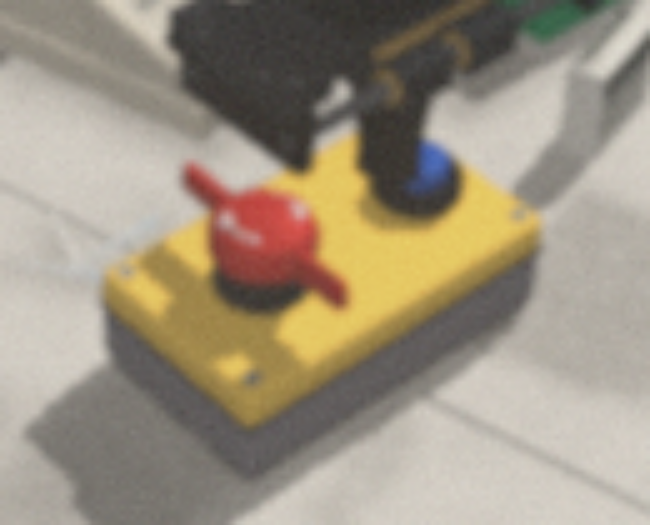

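Run:
```python
from h import *
p=dict(np.load("w2.npz"))
S=np.array([plane(p,u,.06)[:2] for u in ((184,85),(504,87),(486,250),(196,248))]);c=S.mean(0);d=(S[0]+S[3]-S[1]-S[2])/2
yaw=np.arctan2(-d[0],d[1]);ly=np.array([-np.sin(yaw),np.cos(yaw)]);print(c,np.linalg.norm(d),np.degrees(yaw),"stop",c+.04*ly,"reset",c-.06*ly)
for z in (.0965,.106):
    f,n=plane(p,(260.5,52),z),plane(p,(267,285),z);print(z,f.round(4),n.round(4),np.linalg.norm(f-n).round(4),((f+n)/2).round(4),np.degrees(np.arctan2(*(f-n)[1::-1])))
print(plane(p,(264.5,174),.085),plane(p,(463,175),.082))
```

```text
[ 0.52476707 -0.08603335] 0.17047409599745664 -14.17644179732536 stop [ 0.53456342 -0.0472515 ] reset [ 0.51007254 -0.14420612]
0.0965 [ 0.5878 -0.0618  0.0965] [ 0.4816 -0.0348  0.0965] 0.1096 [ 0.5347 -0.0483  0.0965] -14.262277212433181
0.106 [ 0.5859 -0.0627  0.106 ] [ 0.4846 -0.0369  0.106 ] 0.1046 [ 0.5353 -0.0498  0.106 ] -14.262277212433201
[ 0.53518199 -0.04706888  0.085     ] [ 0.5103631  -0.14484569  0.082     ]
```

The wing span gives a wing top at about z = 0.0965, so the button is latched. The fingers are beside the near wing, so I'll lower them.

>>> {"fn": "play_rows", "kwargs": {"series": [[0,-0.04,0.1,0,0,0,0],[0,0,0.15,0,0,0,0],[0,0,0.15,0,0,0,0],[0,0,0.12,0,0,0,0],[0,0,0.1,0,0,0,0],[0,0,0,0,0,0,0]]}}

```text
time: 5.25
position: [0.4863, -0.0655, 0.0997]
tool_rot: [0.084, 0.702, -0.702, -0.086]
ft_force: [-0.4, 0.3, -0.7]
grip_width: 0.0005
```

>>> {"fn": "play_rows", "kwargs": {"series": [[0,0,0,-0.03,0,0,0],[0,0,0,-0.03,0,0,0],[0,0,0,-0.03,0,0,0],[0,0,0,-0.03,0,0,0],[0,0,0,-0.03,0,0,0],[0,0,0,0,0,0,0]]}}

```text
time: 5.75
position: [0.4901, -0.0507, 0.1024]
tool_rot: [-0.085, -0.702, 0.702, 0.084]
ft_force: [0.2, -0.1, 0.6]
grip_width: 0.0005
```

Run:
```python
from h import *
o=st();im=eyes.camera("wrist");cv2.imwrite("pics/w3.png",im[:,:,::-1])
```

```text
t 5.75 pos [ 0.4901 -0.0507  0.1024] q [-0.33  0.59  1.89  0.    0.66  1.48] F [ 0.2 -0.1  0.6] w 0.001
[[-0.972, 0.001, -0.237], [0.237, -0.0, -0.972], [-0.001, -1.0, -0.0]]
```

View pics/w3.png

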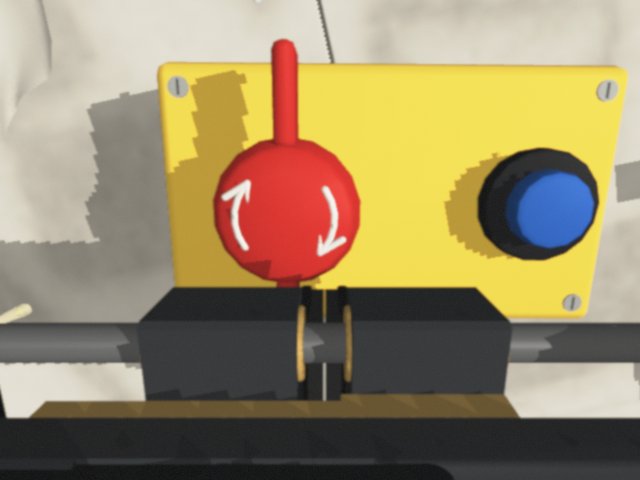

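No contact yet. The far wing is still straight, with its end at (284,42).

>>> {"fn": "play_rows", "kwargs": {"series": [[0,0,0,-0.03,0,0,0],[0,0,0,-0.03,0,0,0],[0,0,0,-0.03,0,0,0],[0,0,0,-0.03,0,0,0],[0,0,0,0,0,0,0]]}}

```text
time: 6.22
position: [0.4931, -0.0394, 0.1021]
tool_rot: [-0.085, -0.702, 0.702, 0.084]
ft_force: [-0.1, -1.6, 1.1]
grip_width: 0.0005
```

Run:
```python
from h import *
o=st();im=eyes.camera("wrist");cv2.imwrite("pics/w4.png",im[:,:,::-1])
```

```text
t 6.22 pos [ 0.4931 -0.0394  0.1021] q [-0.31  0.6   1.88  0.    0.66  1.5 ] F [-0.1 -1.6  1.1] w 0.0
[[-0.971, 0.001, -0.238], [0.238, -0.0, -0.971], [-0.001, -1.0, 0.0]]
```

View pics/w4.png

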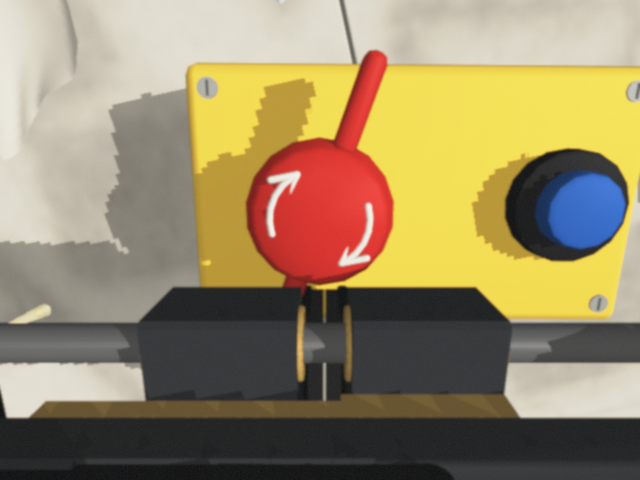

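The head has turned about 19°, with a push of about 1.6 N. I'll keep going.

>>> {"fn": "play_rows", "kwargs": {"series": [[0,0,0,-0.03,0,0,0],[0,0,0,-0.03,0,0,0],[0,0,0,-0.03,0,0,0],[0,0,0,0,0,0,0],[0,0,0,0,0,0,0]]}}

```text
time: 6.68
position: [0.4945, -0.0305, 0.1018]
tool_rot: [0.084, 0.702, -0.702, -0.085]
ft_force: [0.1, -2.6, 0.4]
grip_width: 0.0007
```

Run:
```python
from h import *
o=st();im=eyes.camera("wrist");cv2.imwrite("pics/w5.png",im[:,:,::-1])
```

```text
t 6.68 pos [ 0.4945 -0.0305  0.1018] q [-0.29  0.6   1.88  0.    0.67  1.52] F [ 0.1 -2.6  0.4] w 0.001
[[-0.971, -0.001, -0.237], [0.237, 0.0, -0.971], [0.001, -1.0, -0.0]]
```

View pics/w5.png

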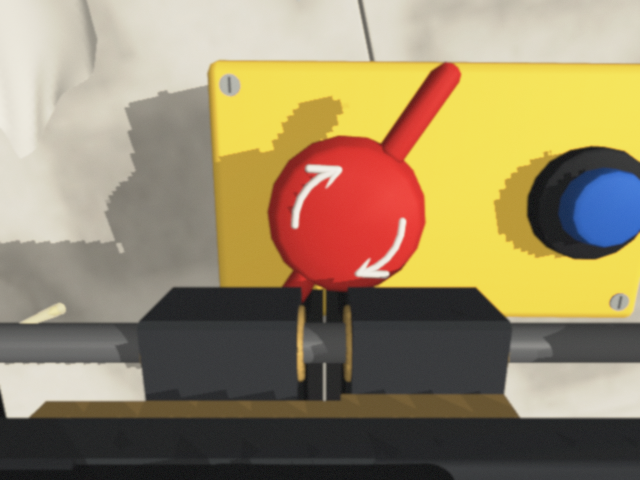

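The cap has grown from about 146 to 156 px across and is turned about 35°, so it has popped up. I'll back off and then lift.

>>> {"fn": "play_rows", "kwargs": {"series": [[0,0,0,0.06,0,0,0],[0,0,0,0.08,0,0,0],[0,0,0,0.1,0,0,0],[0,0,0,0.1,0,0,0],[0,0,0,0.1,0,0,0],[0,0,-0.2,0,0,0,0],[0,0,-0.2,0,0,0,0],[0,0,-0.1,0,0,0,0],[0,0,0,0,0,0,0]]}}

```text
time: 7.48
position: [0.4858, -0.0753, 0.154]
tool_rot: [-0.087, -0.702, 0.702, 0.083]
ft_force: [1.1, -0.8, -1.0]
grip_width: 0.0003
```

Run:
```python
from h import *
o=st();p=eyes.camera_params("wrist");im=eyes.camera("wrist");cv2.imwrite("pics/w6.png",im[:,:,::-1]);np.savez("w6.npz",**p)
R=Rn.from_quat(o["tool_rot"]).as_matrix()
for t in ((.5098,-.1447),): print(R.T@(np.array([*t,o["position"][2]])-o["position"]))
```

```text
t 7.48 pos [ 0.4858 -0.0753  0.154 ] q [-0.38  0.5   1.86  0.    0.78  1.43] F [ 1.1 -0.8 -1. ] w 0.0
[[-0.971, 0.005, -0.239], [0.239, -0.002, -0.971], [-0.006, -1.0, 0.001]]
[-0.03986247  0.00025678  0.06169156]
```

View pics/w6.png

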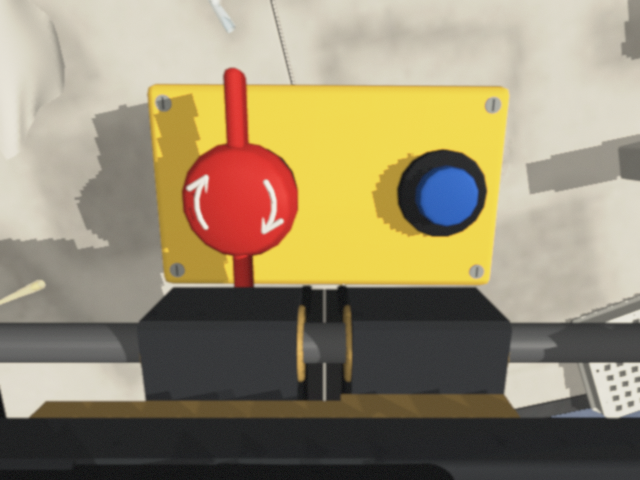

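The head has turned back, with the wing straight again. Now I'll move over the reset button.

>>> {"fn": "play_rows", "kwargs": {"series": [[0,-0.08,0,0.123,0,0,0],[0,-0.08,0,0.123,0,0,0],[0,-0.08,0,0.123,0,0,0],[0,-0.08,0,0.123,0,0,0],[0,-0.08,0,0.123,0,0,0],[0,0,0.1,0,0,0,0],[0,0,0.15,0,0,0,0],[0,0,0.12,0,0,0,0],[0,0,0.05,0,0,0,0],[0,0,0,0,0,0,0]]}}

```text
time: 8.37
position: [0.5074, -0.1424, 0.1082]
tool_rot: [0.083, 0.703, -0.701, -0.086]
ft_force: [-0.3, 0.1, 0.4]
grip_width: 0.0003
```

Run:
```python
from h import *
o=st()
im2=eyes.camera("scene");cv2.imwrite("pics/s7.png",cv2.resize(im2[205:310,275:405,::-1],None,fx=5,fy=5))
```

```text
t 8.37 pos [ 0.5074 -0.1424  0.1082] q [-0.49  0.61  1.79  0.    0.74  1.33] F [-0.3  0.1  0.4] w 0.0
[[-0.971, -0.003, -0.238], [0.238, 0.002, -0.971], [0.004, -1.0, -0.001]]
```

View pics/s7.png

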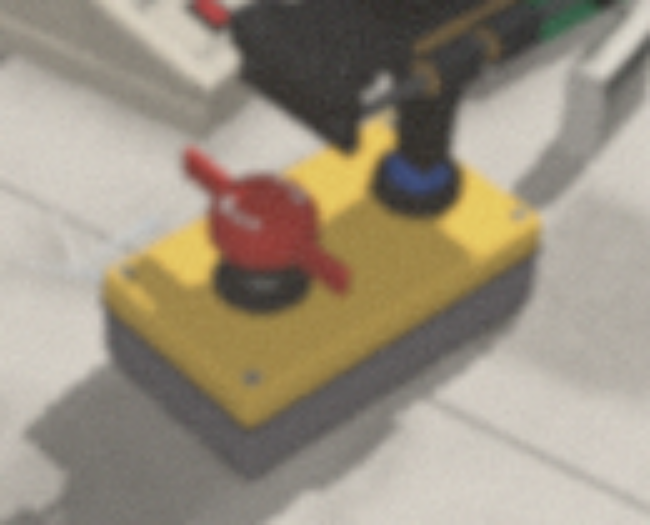

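The red head now stands higher over its black bezel, and the fingertips are centred on the blue button. I'll press it.

>>> {"fn": "play_rows", "kwargs": {"series": [[0,0,0.02,0,0,0,0],[0,0,0.02,0,0,0,0],[0,0,0.02,0,0,0,0],[0,0,0.01,0,0,0,0],[0,0,0,0,0,0,0]]}}

```text
time: 8.83
position: [0.509, -0.143, 0.1034]
tool_rot: [-0.085, -0.702, 0.702, 0.084]
ft_force: [-0.0, 0.4, 3.5]
grip_width: 0.0007
```

>>> {"fn": "play_rows", "kwargs": {"series": [[0,0,0.015,0,0,0,0],[0,0,0.01,0,0,0,0],[0,0,0,0,0,0,0],[0,0,0,0,0,0,0]]}}

```text
time: 9.17
position: [0.509, -0.143, 0.1013]
tool_rot: [-0.085, -0.702, 0.702, 0.084]
ft_force: [-0.8, 1.0, 8.2]
grip_width: 0.0005
```

>>> {"fn": "play_rows", "kwargs": {"series": [[0,0,0.006,0,0,0,0],[0,0,0,0,0,0,0]]}}

```text
time: 9.33
position: [0.509, -0.143, 0.1013]
tool_rot: [-0.085, -0.702, 0.702, 0.084]
ft_force: [-1.7, 0.5, 12.9]
grip_width: 0.0007
```

The force rises with no further travel, so the button has bottomed out. I'll release it and retreat upward.

>>> {"fn": "play_rows", "kwargs": {"series": [[0,0,-0.04,0,0,0,0],[0,0,-0.1,0,0,0,0],[0,0,-0.2,0,0,0,0],[0,0,-0.3,0,0,0,0],[0,0,-0.3,0,0,0,0],[0,0.1,-0.3,0,0,0,0],[0,0.2,-0.1,0,0,0,0],[0,0.2,0,0,0,0,0],[0,0.1,0,0,0,0,0],[0,0,0,0,0,0,0],[0,0,0,0,0,0,0]]}}

```text
time: 10.25
position: [0.4502, -0.1286, 0.2337]
tool_rot: [0.085, 0.702, -0.702, -0.085]
ft_force: [0.6, 0.0, -0.3]
grip_width: 0.0007
```

Run:
```python
from h import *
o=st();p=eyes.camera_params("wrist");im=eyes.camera("wrist");cv2.imwrite("pics/w8.png",im[:,:,::-1]);np.savez("w8.npz",**p)
im2=eyes.camera("scene");cv2.imwrite("pics/s8.png",im2[:,:,::-1])
ps=eyes.camera_params("scene")
a=cv2.imread("pics/scene0.png")[:,:,::-1].copy()
for n,i in (("before",a),("after",im2)):
    M=masks(i)
    for k in("red","blue"): 
        m,c,s=comp(M[k],(310,225,375,270));print(n,k,c.round(1),s)
d=np.abs(a.astype(int)-im2).sum(2)
cv2.imwrite("pics/d8.png",np.vstack([im2[180:330,200:460,::-1],a[180:330,200:460,::-1]]).repeat(2,0).repeat(2,1))
```

```text
t 10.25 pos [ 0.4502 -0.1286  0.2337] q [-0.52  0.34  1.83  0.    0.97  1.29] F [ 0.6  0.  -0.3] w 0.001
[[-0.971, -0.0, -0.238], [0.238, 0.0, -0.971], [0.0, -1.0, -0.0]]
before red [330.6 248.5] [319 241  25  20 154]
before blue [358.5 237.1] [353 234  11   7  58]
after red [330.3 248.5] [317 240  27  21 159]
after blue [358.6 237.2] [353 234  11   8  58]
```

View pics/d8.png

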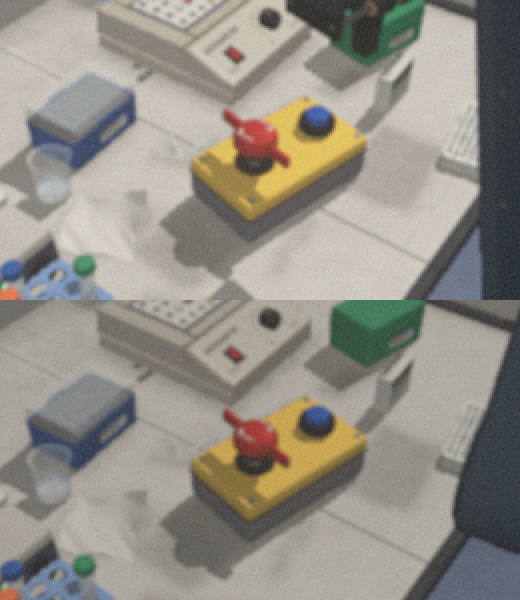

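View pics/w8.png

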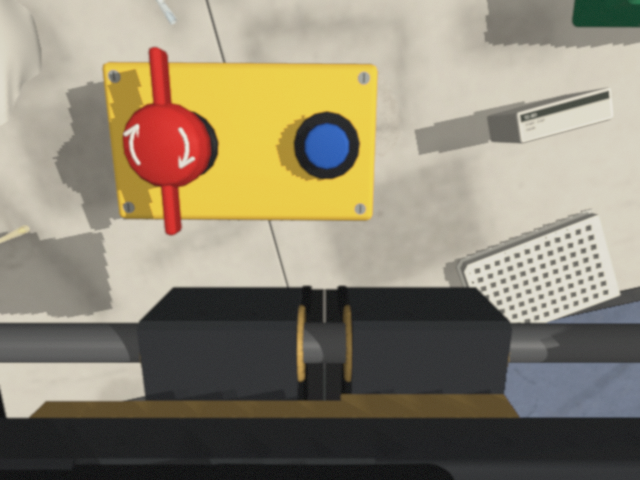

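Run:
```python
from h import *
p=dict(np.load("w8.npz"))
S=np.array([plane(p,u,.06)[:2] for u in ((114,77),(363.5,78),(360,209),(128,207))]);d=(S[0]+S[3]-S[1]-S[2])/2
yaw=np.arctan2(-d[0],d[1]);c=S.mean(0);ly=np.array([-np.sin(yaw),np.cos(yaw)]);print(c,np.degrees(yaw),"stop",c+.04*ly)
for z in (.0965,.106):
    f,n=plane(p,(158,48),z),plane(p,(173,235),z);print(z,np.linalg.norm(f-n),((f+n)/2).round(4),np.degrees(np.arctan2(*(f-n)[1::-1])))
print(ticket.hand_in(), robot.get_obs()["time"])
```

```text
[ 0.52444866 -0.08606328] -14.14642078030032 stop [ 0.53422469 -0.04727631]
0.0965 0.11372116759330193 [ 0.5341 -0.0467  0.0965] -14.479638975130353
0.106 0.10978657562549429 [ 0.5335 -0.05    0.106 ] -14.479638975130353
the job is handed in; nothing more can be done
the job is handed in; nothing more can be done
```

The emergency stop test is done and handed in, about 10.3 s into the 38 s limit.

- **Red stop:** I pressed it straight down with shut fingertips until they reached z = 0.100 m, its full travel, at about 5 N. After I lifted off it stayed down; the wing height measured in the wrist picture matched the latched position.
- **Twist release:** I pushed the near wing clockwise to about 35°, with up to about 2.6 N. The head popped up and turned back by itself once I let go.
- **Blue reset:** I pressed it until it bottomed out. The force rose to 12.9 N there with no further travel, more than the 5 N it needs, because I nudged it once more to be sure. It then sprang back.

**Last checks:**
- **Buttons:** the red wings line up with the station to within 0.4°. Both buttons' image positions match the first pictures to within about 0.3 px.
- **Station:** it moved less than 1 mm and turned less than 0.1° between the latched check and the end.
- **Bystanders:** those in the last views look undisturbed. The marker and forceps were not checked again, but the arm never worked near them.
- **Robot:** it ended clear of everything with about zero force.

**Disagreement:** the wrist and fixed cameras placed the stop 3 to 4 mm apart. I used a value in between for the press and the wrist camera's value for the twist.

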